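# Set the cover's push rivets and reset the tripped breaker

## Robot

A 6-joint arm with a two-finger parallel gripper is mounted at the origin on a cart in front of the work surface, level with it; the furniture and walls round the work are solid. World frame = base frame: x ahead of the robot, y to its left, z up, the work surface at z = 0. Lengths are in m, angles in rad, forces in N, time in s.
With the tool pointing down it reaches from about 0.35 to 0.85 m from the base axis. Payload 8.1 kg.
Tool frame: the origin (TCP) lies at the very end of the fingers, on their centre line; the grasp point (between the pads) lies 19 mm behind it; z points along the fingers, y is the direction in which the jaws open and shut (so a half turn about z gives the same grasp; the last joint's range is limited). The gripper opens to 93 mm and grips with 3 to 60 N. Pads are 15 mm wide; open, the fingers measure 128 mm over their backs; the gripper's body (75 mm by 188 mm) begins 65 mm behind the grasp point.
Start: joints at [-1.392, 0.13, 1.488, -0, 1.523, -0.085], TCP at [0.156, -0.579, 0.219] pointing down, gripper open.
Joint ranges: [-2.96, 2.96], [-0.89, 2.26], [0.02, 2.5], [-1.34, 4.48], [0, 2.73], [-2.66, 2.66]. Speed limits (rad/s): [2.39, 2.39, 2.79, 3.14, 3.14, 3.14].

## Interface

Orientations are given as a rotation vector (axis times angle).
In Python, from rig import telemetry, viewer, r gives the robot as it stands.
- The arm moves only by the tool drive_tool, never from a script. Its argument "plan" is a list of rows, each an object of numbers: "dx", "dy", "dz": the shift along the tool's x, y, z in m; "wx", "wy", "wz": the turn, a rotation vector about the tool's x, y, z in units of 10 degrees (1.0 is 10 degrees). In form: [{"dx": .., "dy": .., "dz": .., "wx": .., "wy": .., "wz": ..}, ...]. A call has 1 to 10 rows; each row is the pose to reach, as a shift and turn from the pose commanded when the call began, along the tool's axes at that moment; what a row does not reach only later rows make up. A row lasts 1/8 s, in which the tool goes at most 62.5 mm and 10.7 degrees, less where a joint would pass 70% of its speed; a pose out of reach is approached as far as the arm can. A call with a gripper value outside its range is refused whole. "gripper" is the closure, from 0 (fully open) to 1 (shut), set as the call begins (left out, the last holds). The fingers move at their own pace and stop on an object; "grip_force" is the grip in N (left out, the last holds). Time passes only in rows, so rows that repeat a pose let the fingers close. It gives the time, the measured TCP pose, the force and the opening at its end, in the units of the state.
- telemetry.get_obs(): the state, without advancing time (a new reading comes with each control period).
- viewer.snapshot(name): name is "scene" or "top" or "wrist"; returns the picture (400x640x3 uint8, blue, green, red); there is no depth.
- viewer.camera_model(name): a dict with "fx", "fy", "cx", "cy" (pixels), "dist_coeffs" ([k1, k2, p1, p2, k3] as OpenCV has them; the pictures are not rectified), "cam_to_world" (4x4, takes a point from camera to world coordinates). Camera axes: x right, y up, looking along -z (the intrinsics and any distortion apply to the point x, -y, -z); pixel columns grow to the right and rows downward; lengths in m; the calibration is good to about 2 mm. A picture is of the moment at which its call begins: read the wrist's pose just before it. camera_model takes no time and is no camera call; for the wrist camera it gives the pose at the moment of the call.
- r.close_job(): hands the job in, once; it reports no verdict.
The state is a dict: "time": time; "q": joint angles; "qd": joint speeds; "tau": joint torques, N m; "eef_pos": TCP position; "orientation": TCP orientation; "force": force on the tool from outside, world axes, zero at the start; "moment": the same for the moment, N m; "width": finger opening in m.
Only numpy, scipy, OpenCV 4.12 (cv2) and the standard library are available. Lean on these libraries where they do the work, as an engineer would, in place of code of your own. Each camera call takes 0.05 s, during which the arm holds its last target.

## Task

The cover of the bench power unit is back on, but some of its four push rivets still have their centre pins standing up: first press every such pin fully home, flush with its collar (the rivets sit on soft washers, so push slowly and square to the sloping cover until the pin has really gone in, without jolting or brute force). Then reset the tripped breaker on the deck: push its lever fully to off (right, the ring) and after that throw it fully to on (left, the bar). Leave the tape roll, pen, vial and adapter where they are.

Things in the scene. Friction and masses are not known exactly. Their poses are not given: they have to be found in the camera images.
- power_unit: grey wedge-shaped bench power unit, 200 deep (x) x 250 wide (y) x 80 mm high, fixed. Origin: centre of underside, z up, front (-x) to the robot, yaw up to 17 deg. From a 45 mm high front lip a face slopes up at 15 deg (outward normal in its frame: -0.259, 0, 0.966), then a level deck (70 mm deep, 80 mm up). On the slope a metal cover with 4 black push rivets, 168 mm apart across, 80 along the slope.
- pin_a_head (a point): centre of the flat top of rivet a's centre pin (upper left or upper right corner of the cover); moves with the pin, a black rod 10 mm across, square to the slope, standing in a black collar 24 mm across and 3 mm thick. A push of about 9 N slides the pin in its collar; it is flush when its top is level with the collar.
- pin_a (a joint): how far rivet a's pin is pushed into its collar (m): 0 = standing 7 mm proud of the collar, 0.007 = flush with the collar's top (rigid stop). It stays where it is left. Starts 3.5 to 7 mm proud.
- rivet_a: rivet a: origin on the cover's surface under the rivet's centre, axes as the unit's; unpressed, the collar's top is 13 mm off the cover along the slope's normal. The collar rests on a soft washer: pushed, it sinks by anything from 1 to 9 mm, differing from rivet to rivet, carrying the pin with it; only then does the pin slide. Beyond 11 N the washer is hard. It comes back when let go. A jolt over 100 N breaks the rivet.
- pin_b_head (a point): centre of the flat top of rivet b's centre pin (upper left or upper right corner of the cover); moves with the pin, a black rod 10 mm across, square to the slope, standing in a black collar 24 mm across and 3 mm thick. A push of about 9 N slides the pin in its collar; it is flush when its top is level with the collar.
- pin_b (a joint): how far rivet b's pin is pushed into its collar (m): 0 = standing 7 mm proud of the collar, 0.007 = flush with the collar's top (rigid stop). It stays where it is left. Starts 3.5 to 7 mm proud.
- rivet_b: rivet b: origin on the cover's surface under the rivet's centre, axes as the unit's; unpressed, the collar's top is 13 mm off the cover along the slope's normal. The collar rests on a soft washer: pushed, it sinks by anything from 1 to 9 mm, differing from rivet to rivet, carrying the pin with it; only then does the pin slide. Beyond 11 N the washer is hard. It comes back when let go. A jolt over 100 N breaks the rivet.
- pin_c_head (a point): centre of the flat top of rivet c's centre pin (lower left or lower right corner of the cover); moves with the pin, a black rod 10 mm across, square to the slope, standing in a black collar 24 mm across and 3 mm thick. A push of about 9 N slides the pin in its collar; it is flush when its top is level with the collar.
- pin_c (a joint): how far rivet c's pin is pushed into its collar (m): 0 = standing 7 mm proud of the collar, 0.007 = flush with the collar's top (rigid stop). It stays where it is left. Starts 3.5 to 7 mm proud.
- rivet_c: rivet c: origin on the cover's surface under the rivet's centre, axes as the unit's; unpressed, the collar's top is 13 mm off the cover along the slope's normal. The collar rests on a soft washer: pushed, it sinks by anything from 1 to 9 mm, differing from rivet to rivet, carrying the pin with it; only then does the pin slide. Beyond 11 N the washer is hard. It comes back when let go. A jolt over 100 N breaks the rivet.
- pin_d_head (a point): centre of the flat top of rivet d's centre pin (lower left or lower right corner of the cover); moves with the pin, a black rod 10 mm across, square to the slope, standing in a black collar 24 mm across and 3 mm thick. A push of about 9 N slides the pin in its collar; it is flush when its top is level with the collar.
- pin_d (a joint): how far rivet d's pin is pushed into its collar (m): 0 = standing 7 mm proud of the collar, 0.007 = flush with the collar's top (rigid stop). It stays where it is left. This one is flush from the start.
- rivet_d: rivet d: origin on the cover's surface under the rivet's centre, axes as the unit's; unpressed, the collar's top is 13 mm off the cover along the slope's normal. The collar rests on a soft washer: pushed, it sinks by anything from 1 to 9 mm, differing from rivet to rivet, carrying the pin with it; only then does the pin slide. Beyond 11 N the washer is hard. It comes back when let go. A jolt over 100 N breaks the rivet.
- breaker_lever (a joint): lever angle (rad): 0 = fully off (leans 0.6 rad to the unit's right, -y), 1.2 = fully on (leans 0.6 rad left, +y), rigid stops at both; tripped, it stands at 0.48 to 0.75. Moves at 2 to 4 N, stays where it is left. A tripped breaker re-arms only once the lever has been pushed all the way off; only then does throwing it on count.
- breaker_lever_tip (a point): middle of the tip of the lever, a grey paddle 11 mm thick (along its swing) and 24 mm wide; the tip is 44 mm from the hinge, which runs along the unit's x, 16 mm above the deck.
- breaker: black breaker block fixed on the deck, 50 (x) x 84 (y) x 22 mm high, axes as the unit's, origin at the centre of its underside. The lever comes out of the middle of its top and swings left and right. A small raised ring on top marks the off end (right), a raised bar the on end (left). More than about 100 N breaks it.
- tape_roll: lime-green roll of tape, 52 mm across and 19 mm high, lying on the deck of the power unit near its left end; origin at the centre of its underside. A bystander: leave it.
- marker_pen: marker pen, 135 mm long and 17 mm thick, lying on the bench to the right, near the front edge. A bystander: leave it.
- vial: small capped vial, 27 mm across and 56 mm high, standing on the bench to the right. A bystander: leave it.
- power_adapter: black plug-top adapter, 104 x 46 x 31 mm, lying on the bench to the left. A bystander: leave it.

How it is judged:
On the way, in this order (a step that is already met when the one before it is completed fails the run):
1. all four rivet pins are flush (within 1.5 mm) (value of joint each of pin_a, pin_b, pin_c, pin_d above 0.0055 m), for 0.2 s.
2. the breaker's lever is pushed fully off (value of joint breaker_lever below 0.08 rad), for 0.1 s.
3. the breaker's lever is thrown fully on (value of joint breaker_lever above 1.1 rad), for 0.1 s.
At the end, for the whole second after the job is handed in: All four rivet pins are flush with their collars (at most 1.5 mm proud), and the breaker's lever rests fully on (within 0.1 rad of its on stop), having been fully off (within 0.08 rad of its off stop) after the pins were set (all of step 1 and value of joint breaker_lever above 1.1 rad and velocity of joint breaker_lever below 0.05 rad/s); the robot touches nothing.
It fails at once if a bystander (tape roll, marker pen, vial, adapter) is shifted by more than 25 mm (distance of any of tape_roll, marker_pen, vial, power_adapter from where it was at the start of the episode above 0.025 m).
It fails at once if a rivet or the breaker is pressed with more than 100 N (contact force between the fingers and rivet_a above 100 N or contact force between the fingers and rivet_b above 100 N or contact force between the fingers and rivet_c above 100 N or contact force between the fingers and rivet_d above 100 N or contact force between the fingers and breaker above 100 N).
It also fails if it takes over 51 s, if anything falls off the work surface, if the arm or the gripper's body presses on something with over 40 N, if the wrist force passes 120 N, or if a joint passes its speed limit or range.

## Working session

There is one attempt and no reset: what is moved stays moved. The work goes in short steps, Python scripts to look and compute and a tool call to move; the robot and the scene stay as the last step left them, time stands still between calls to the robot, and variables do not carry over. Pictures are saved under pics/ and viewed, and the job is handed in when it is done.

Besides the shell and the picture viewer there is one more tool, called after ">>>" as name(argument=value, ...), one argument or row to a line, values as JSON. drive_tool: Moves the arm, as the interface text tells. Its arguments: {"type":"object","properties":{"plan":{"type":"array"},"gripper":{"type":"number"},"grip_force":{"type":"number"}},"required":["plan"]}

```bash
ls; mkdir -p pics; python3 - <<'E'
from rig import telemetry, viewer, r
import cv2
print(telemetry.get_obs())
for n in ["scene","top","wrist"]:
    cv2.imwrite(f"pics/{n}0.png",viewer.snapshot(n)); print(n,viewer.camera_model(n))
E
```

```text
pics
{'time': 0.0, 'q': array([-1.39240361e+00,  1.31145668e-01,  1.48927851e+00, -1.27661521e-05,
        1.52301606e+00, -8.54017980e-02]), 'qd': array([ 1.71885698e-03, -2.46191738e-03, -9.49466734e-06,  1.74009190e-04,
       -1.06600845e-03, -1.18943917e-03]), 'tau': array([ 1.92094383e-03, -5.59841716e+01, -4.91758204e+01,  7.69483997e-02,
        3.54278809e-02, -1.42988692e-04]), 'eef_pos': array([ 0.15636049, -0.57867021,  0.21759714]), 'orientation': array([-3.11247618e+00, -4.12925379e-01,  1.54805922e-04]), 'force': array([ 0.76917713,  0.48746472, -0.36688391]), 'moment': array([0.00351498, 0.03056725, 0.08465406]), 'width': 0.09294174946667311}
scene {'fx': 494.63108938790924, 'fy': 494.63108938790924, 'cx': 319.0185428893893, 'cy': 201.3569371633289, 'dist_coeffs': array([0.04406624, 0.        , 0.        , 0.        , 0.        ]), 'cam_to_world': array([[-0.86748884,  0.36336602, -0.33974732,  0.09292716],
       [-0.49732485, -0.64920729,  0.57549795,  0.80073423],
       [-0.01145004,  0.66820284,  0.74389103,  1.0790855 ],
       [ 0.        ,  0.        ,  0.    
[... 334 characters left out ...]
292214,  0.04173359],
       [-0.00273648,  0.12619303,  0.99200193,  1.28218632],
       [ 0.        ,  0.        ,  0.        ,  1.        ]])}
wrist {'fx': 325.4127372221523, 'fy': 325.4127372221523, 'cx': 315.9352466121348, 'cy': 199.80201567965864, 'dist_coeffs': array([-0.03345186,  0.        ,  0.        ,  0.        ,  0.        ]), 'cam_to_world': array([[ 2.61186752e-01,  9.24063581e-01,  2.79084178e-01,
         2.34126812e-01],
       [-9.65287823e-01,  2.50316124e-01,  7.45738350e-02,
        -5.57695190e-01],
       [-9.48304703e-04, -2.88874257e-01,  9.57366578e-01,
         3.83940515e-01],
       [ 0.00000000e+00,  0.00000000e+00,  0.00000000e+00,
         1.00000000e+00]])}
```

View pics/scene0.png

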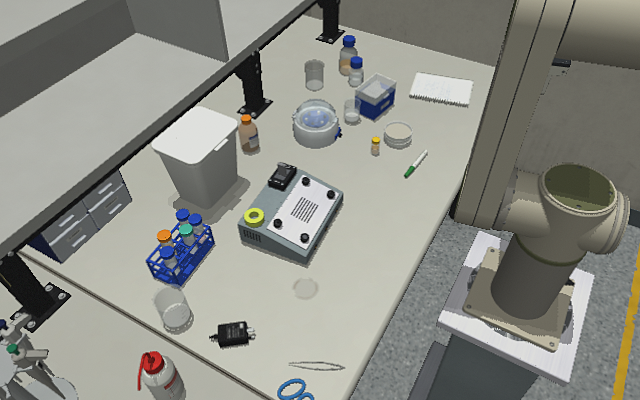

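View pics/top0.png

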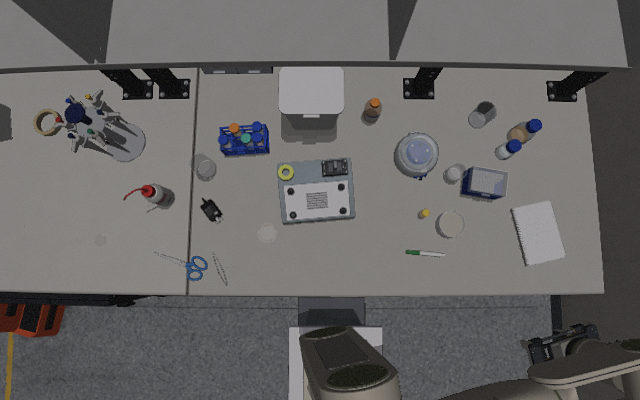

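```bash
python3 - <<'E'
import cv2
a=cv2.imread("pics/top0.png")[145:235,265:365]; cv2.imwrite("pics/topz.png",cv2.resize(a,None,fx=6,fy=6,interpolation=cv2.INTER_CUBIC))
a=cv2.imread("pics/scene0.png")[155:265,230:350]; cv2.imwrite("pics/scenez.png",cv2.resize(a,None,fx=5,fy=5,interpolation=cv2.INTER_CUBIC))
E
```

```text
(no output)
```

View pics/topz.png

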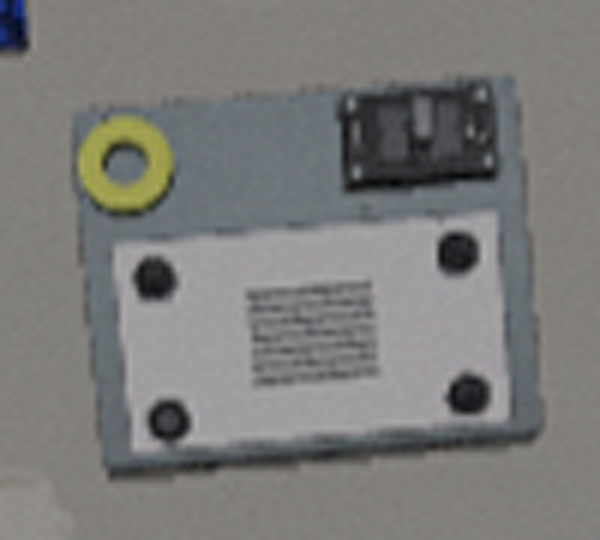

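View pics/scenez.png

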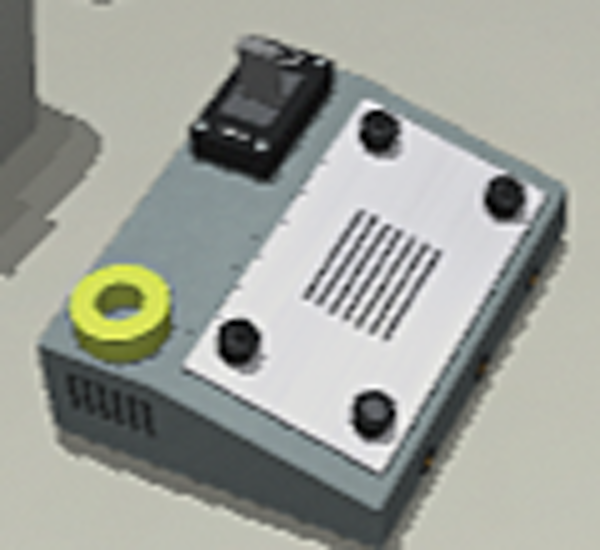

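```bash
cat > h.py <<'E'
import numpy as np, cv2
from scipy.spatial.transform import Rotation as R
def proj(cm,P):
    P=np.atleast_2d(P); T=np.linalg.inv(cm["cam_to_world"]); c=P@T[:3,:3].T+T[:3,3]
    c=c*[1,-1,-1]
    K=np.array([[cm["fx"],0,cm["cx"]],[0,cm["fy"],cm["cy"]],[0,0,1]])
    return cv2.projectPoints(c,np.zeros(3),np.zeros(3),K,cm["dist_coeffs"])[0].reshape(-1,2)
c15,s15=np.cos(np.pi/12),np.sin(np.pi/12)
N=np.array([-s15,0,c15])
def slope(s,y,h): # s from front lip
    return np.array([-.1+s*c15,y,.045+s*s15])+h*N
def toW(p,P): # p=x,y,yaw
    return R.from_euler('z',p[2]).apply(P)+[p[0],p[1],0]
RIV={'UL':(40,84),'UR':(40,-84),'LL':(-40,84),'LR':(-40,-84)}
E
python3 - <<'E'
from h import *
from rig import viewer
from scipy.optimize import least_squares
ct=viewer.camera_model("top");cs=viewer.camera_model("scene")
zt=lambda a:(np.array(a)+.5)/6-.5+[265,145]
zs=lambda a:(np.array(a)+.5)/5-.5+[230,155]
k=['UL','UR','LL','LR']
ot=zt([(155,278),(457,250),(170,420),(468,394),(75,113),(513,78),(108,466),(540,434)])
os_=zs([(238,342),(380,131),(374,413),(504,196),(40,348),(380,508),(565,188)])
def pts(p):
    rv=[slope(p[3]+RIV[n][0]/1e3,RIV[n][1]/1e3,.014) for n in k]
    C=lambda x,y,z:np.array([x,y,z])
    bl,br,fl,fr=C(.1,.125,.08),C(.1,-.125,.08),C(-.1,.125,.045),C(-.1,-.125,.045)
    return rv+[bl,br,fl,fr],rv+[bl,fl,fr]
def f(p):
    a,b=pts(p)
    return np.r_[(proj(ct,toW(p,np.array(a)))-ot).ravel(),(proj(cs,toW(p,np.array(b)))-os_).ravel()]
s=least_squares(f,[.5,.05,.08,.067],loss='soft_l1')
print(s.x,np.degrees(s.x[2]));print(f(s.x).reshape(-1,2).round(2))
for n in k: print(n,toW(s.x,slope(s.x[3]+RIV[n][0]/1e3,RIV[n][1]/1e3,.013)))
E
```

```text
[0.61089107 0.06714278 0.08951308 0.06790904] 5.128721456217428
[[ 0.05  0.09]
 [ 0.23  0.34]
 [-0.13  0.2 ]
 [ 0.28  0.14]
 [-0.82 -0.02]
 [ 0.12 -0.61]
 [-0.8   1.06]
 [ 0.63 -0.07]
 [-0.03 -0.22]
 [-0.34 -0.27]
 [-0.21  0.12]
 [ 0.03 -0.  ]
 [-1.26 -0.8 ]
 [ 0.09  0.71]
 [ 1.05 -0.63]]
UL [0.60424602 0.15088402 0.08548595]
UR [ 0.61926414 -0.01644337  0.08548595]
LL [0.52728133 0.14397622 0.06478043]
LR [ 0.54229945 -0.02335118  0.06478043]
```

View pics/wrist0.png

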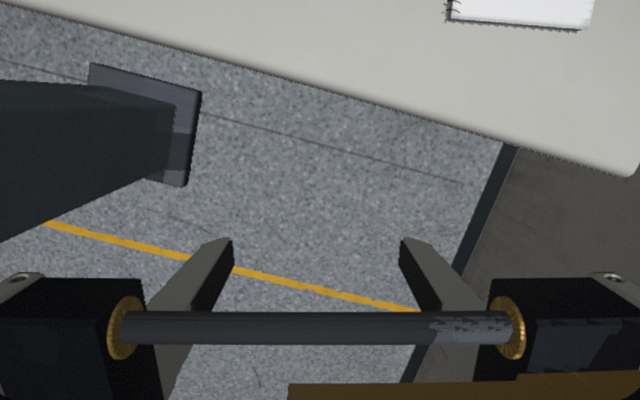

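```bash
cat >> h.py <<'E'
P0=np.array([0.6109,0.0671,0.0895]); S0=.0679
def Rtool(tilt=True):
    y=R.from_euler('z',P0[2])
    z=-(N if tilt else np.array([0,0,1.])); x=np.array([0,1.,0]); 
    return y*R.from_matrix(np.c_[x,np.cross(z,x),z])
def delta(pos,Rt):
    from rig import telemetry
    o=telemetry.get_obs(); Rc=R.from_rotvec(o["orientation"])
    d=Rc.inv().apply(np.array(pos)-o["eef_pos"]); w=(Rc.inv()*Rt).as_rotvec(degrees=True)/10
    print("t",round(o["time"],2),"pos",o["eef_pos"].round(4),"F",o["force"].round(1),"w",round(o["width"],4))
    print("d",d.round(4),"w",w.round(3))
def pin(n,h): return toW(P0,slope(S0+RIV[n][0]/1e3,RIV[n][1]/1e3,h))
E
python3 -c "
from h import *
print(pin('LR',.1)); delta(pin('LR',.09),Rtool())"
```

```text
[ 0.51987137 -0.02540644  0.14881363]
t 0.15 pos [ 0.1564 -0.5788  0.2178] F [-0.3  0.3 -0.8] w 0.0929
d [ 0.4977 -0.4389  0.0794] w [-1.254  1.041 -7.954]
```

```bash
python3 -c "
from h import *
delta(pin('LR',.14),Rtool())"
```

```text
t 0.15 pos [ 0.1564 -0.5788  0.2178] F [-0.3  0.3 -0.8] w 0.0929
d [ 0.485  -0.4413  0.0311] w [-1.254  1.041 -7.954]
```

>>> drive_tool(
  plan=[
    {"dx": 0.485,"dy": -0.4413,"dz": 0.031,"wx": -1.254,"wy": 1.041,"wz": -7.954},
    {"dx": 0.485,"dy": -0.4413,"dz": 0.031,"wx": -1.254,"wy": 1.041,"wz": -7.954},
    {"dx": 0.485,"dy": -0.4413,"dz": 0.031,"wx": -1.254,"wy": 1.041,"wz": -7.954},
    {"dx": 0.485,"dy": -0.4413,"dz": 0.031,"wx": -1.254,"wy": 1.041,"wz": -7.954},
    {"dx": 0.485,"dy": -0.4413,"dz": 0.031,"wx": -1.254,"wy": 1.041,"wz": -7.954},
    {"dx": 0.485,"dy": -0.4413,"dz": 0.031,"wx": -1.254,"wy": 1.041,"wz": -7.954},
    {"dx": 0.485,"dy": -0.4413,"dz": 0.031,"wx": -1.254,"wy": 1.041,"wz": -7.954},
    {"dx": 0.485,"dy": -0.4413,"dz": 0.031,"wx": -1.254,"wy": 1.041,"wz": -7.954},
    {"dx": 0.485,"dy": -0.4413,"dz": 0.031,"wx": -1.254,"wy": 1.041,"wz": -7.954},
    {"dx": 0.485,"dy": -0.4413,"dz": 0.031,"wx": -1.254,"wy": 1.041,"wz": -7.954},
  ],
  gripper=1,
  grip_force=30,
)

```text
time: 1.4
eef_pos: [0.4934, -0.0514, 0.1892]
orientation: [1.99, 2.177, 0.286]
force: [0.7, -1.3, 0.3]
width: 0.0014
```

```bash
python3 -c "
from h import *
from rig import viewer
delta(pin('LR',.03),Rtool())
cm=viewer.camera_model('wrist');im=viewer.snapshot('wrist');cv2.imwrite('pics/w1.png',im)
for n in RIV: print(n,proj(cm,pin(n,.013)))
delta(pin('LR',.03),Rtool())"
```

```text
t 1.4 pos [ 0.4934 -0.0514  0.1892] F [ 0.7 -1.3  0.3] w 0.0014
d [0.0237 0.0171 0.1164] w [0.007 0.011 0.002]
UL [[437.24157173 -40.41182665]]
UR [[419.59250711 165.72683612]]
LL [[337.58698388 -41.77787084]]
LR [[334.26951961 165.57322326]]
t 1.45 pos [ 0.4959 -0.0439  0.1889] F [-1.7  4.2  0.2] w 0.0007
d [0.0158 0.0141 0.1155] w [ 0.016 -0.021  0.028]
```

View pics/w1.png

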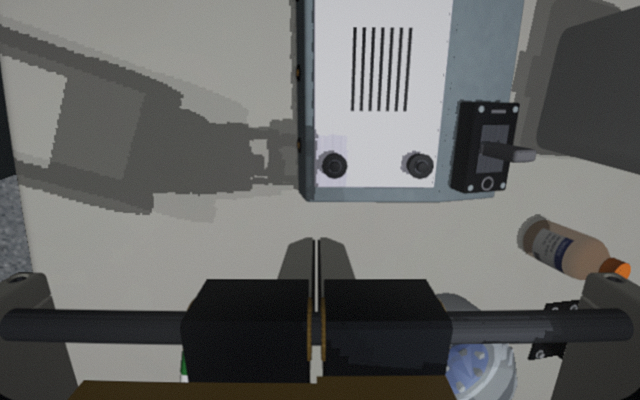

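```bash
python3 -c "
import cv2
a=cv2.imread('pics/w1.png')[140:205,300:460];cv2.imwrite('pics/w1z.png',cv2.resize(a,None,fx=5,fy=5,interpolation=cv2.INTER_CUBIC))"
```

```text
(no output)
```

View pics/w1z.png

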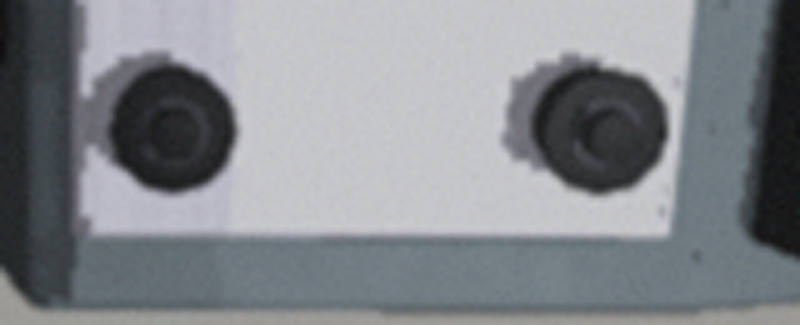

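>>> drive_tool(
  plan=[
    {"dx": 0.01,"dy": 0.008,"dz": 0.058},
    {"dx": 0.016,"dy": 0.014,"dz": 0.1},
    {"dx": 0.016,"dy": 0.014,"dz": 0.1},
    {"dx": 0.016,"dy": 0.014,"dz": 0.1},
  ],
)

```text
schema error: expected keys dx, dy, dz, wx, wy, wz
```

```bash
python3 -c "
from h import *
delta(pin('LR',.03),Rtool())"
```

```text
t 1.45 pos [ 0.4959 -0.0439  0.1889] F [-1.7  4.2  0.2] w 0.0007
d [0.0158 0.0141 0.1155] w [ 0.016 -0.021  0.028]
```

>>> drive_tool(
  plan=[
    {"dx": 0.01,"dy": 0.008,"dz": 0.055,"wx": 0,"wy": 0,"wz": 0},
    {"dx": 0.016,"dy": 0.014,"dz": 0.1,"wx": 0,"wy": 0,"wz": 0},
    {"dx": 0.016,"dy": 0.014,"dz": 0.1,"wx": 0,"wy": 0,"wz": 0},
    {"dx": 0.016,"dy": 0.014,"dz": 0.1,"wx": 0,"wy": 0,"wz": 0},
  ],
)

```text
time: 1.95
eef_pos: [0.5308, -0.0342, 0.0973]
orientation: [1.99, 2.177, 0.286]
force: [-0.6, -0.2, -0.6]
width: 0.0004
```

```bash
python3 -c "
from h import *
delta(pin('LR',.024),Rtool())"
```

```text
t 1.95 pos [ 0.5308 -0.0342  0.0973] F [-0.6 -0.2 -0.6] w 0.0004
d [0.0098 0.0036 0.0236] w [0.004 0.009 0.003]
```

>>> drive_tool(
  plan=[
    {"dx": 0.0098,"dy": 0.0036,"dz": 0.012,"wx": 0,"wy": 0,"wz": 0},
    {"dx": 0.0098,"dy": 0.0036,"dz": 0.0236,"wx": 0,"wy": 0,"wz": 0},
    {"dx": 0.0098,"dy": 0.0036,"dz": 0.0236,"wx": 0,"wy": 0,"wz": 0},
  ],
)

```text
time: 2.33
eef_pos: [0.539, -0.0232, 0.0736]
orientation: [1.991, 2.178, 0.285]
force: [0.5, 1.1, 0.5]
width: 0.0004
```

```bash
python3 -c "
from h import *
from rig import viewer
delta(pin('LR',.024),Rtool())
for n in ['wrist','scene','top']: cv2.imwrite('pics/a_%s.png'%n,viewer.snapshot(n))
a=cv2.imread('pics/a_scene.png')[155:265,230:350]; b=cv2.imread('pics/a_wrist.png')[100:260,260:420]
cv2.imwrite('pics/az.png',np.hstack([cv2.resize(a,(436,400)),cv2.resize(b,(360,400))]))
"
```

```text
t 2.33 pos [ 0.539  -0.0232  0.0736] F [0.5 1.1 0.5] w 0.0004
d [-0.0005  0.0009 -0.0016] w [-0.003  0.006  0.004]
```

View pics/az.png

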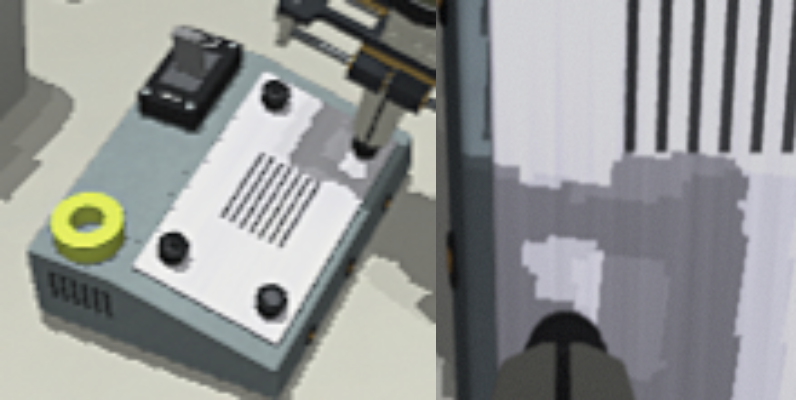

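>>> drive_tool(
  plan=[
    {"dx": 0,"dy": 0,"dz": 0.0015,"wx": 0,"wy": 0,"wz": 0},
    {"dx": 0,"dy": 0,"dz": 0.003,"wx": 0,"wy": 0,"wz": 0},
    {"dx": 0,"dy": 0,"dz": 0.0045,"wx": 0,"wy": 0,"wz": 0},
    {"dx": 0,"dy": 0,"dz": 0.006,"wx": 0,"wy": 0,"wz": 0},
  ],
)

```text
time: 2.98
eef_pos: [0.541, -0.0233, 0.0691]
orientation: [1.99, 2.177, 0.286]
force: [-5.2, -0.1, 7.9]
width: 0.0006
```

```bash
cat >> h.py <<'E'
def st(n):
    from rig import telemetry
    o=telemetry.get_obs(); v=R.from_euler('z',P0[2]).apply(N)
    d=o["eef_pos"]-pin(n,0); h=d@v
    print("t",round(o["time"],2),"h mm",round(h*1e3,2),"side",((d-h*v)*1e3).round(1),"Fn",round(o["force"]@v,1),o["force"].round(1))
E
python3 -c "
from h import *
st('LR')"
```

```text
t 2.98 h mm 17.49 side [-0.2  0.2 -0. ] Fn 9.0 [-5.2 -0.1  7.9]
```

>>> drive_tool(
  plan=[
    {"dx": 0,"dy": 0,"dz": 0.0015,"wx": 0,"wy": 0,"wz": 0},
    {"dx": 0,"dy": 0,"dz": 0.003,"wx": 0,"wy": 0,"wz": 0},
    {"dx": 0,"dy": 0,"dz": 0.0045,"wx": 0,"wy": 0,"wz": 0},
  ],
)

```text
time: 3.35
eef_pos: [0.5422, -0.0232, 0.0652]
orientation: [1.99, 2.178, 0.285]
force: [-17.7, -0.4, 26.8]
width: 0.0005
```

```bash
python3 -c "
from h import *
st('LR')"
```

```text
t 3.35 h mm 13.43 side [-0.   0.2  0. ] Fn 30.5 [-17.7  -0.4  26.8]
```

>>> drive_tool(
  plan=[
    {"dx": 0,"dy": 0,"dz": 0,"wx": 0,"wy": 0,"wz": 0},
    {"dx": 0,"dy": 0,"dz": 0.0005,"wx": 0,"wy": 0,"wz": 0},
  ],
)

```text
time: 3.6
eef_pos: [0.5421, -0.0232, 0.0652]
orientation: [1.99, 2.178, 0.285]
force: [-17.8, 0.7, 24.8]
width: 0.0005
```

```bash
python3 -c "
from h import *
st('LR')"
```

```text
t 3.6 h mm 13.43 side [-0.1  0.2 -0. ] Fn 28.5 [-17.8   0.7  24.8]
```

>>> drive_tool(
  plan=[
    {"dx": 0,"dy": 0,"dz": -0.03,"wx": 0,"wy": 0,"wz": 0},
    {"dx": 0,"dy": 0.04,"dz": -0.05,"wx": 0,"wy": 0,"wz": 0},
    {"dx": 0,"dy": 0.08,"dz": -0.03,"wx": 0,"wy": 0,"wz": 0},
    {"dx": 0,"dy": 0.08,"dz": -0.02,"wx": 0,"wy": 0,"wz": 0},
    {"dx": 0,"dy": 0.08,"dz": -0.02,"wx": 0,"wy": 0,"wz": 0},
  ],
)

```text
time: 4.22
eef_pos: [0.6123, -0.0163, 0.1015]
orientation: [1.993, 2.18, 0.282]
force: [-0.8, 0.2, -1.3]
width: 0.0006
```

```bash
python3 -c "
from h import *
from rig import viewer
st('UR');delta(pin('UR',.022),Rtool())
for n in ['wrist','scene','top']: cv2.imwrite('pics/b_%s.png'%n,viewer.snapshot(n))
a=cv2.imread('pics/b_scene.png')[155:265,230:350]; b=cv2.imread('pics/b_wrist.png')
cv2.imwrite('pics/bz.png',cv2.resize(a,None,fx=5,fy=5,interpolation=3))
"
```

```text
t 4.22 h mm 30.25 side [-2.5  0.6 -0.7] Fn -1.0 [-0.8  0.2 -1.3]
t 4.22 pos [ 0.6123 -0.0163  0.1015] F [-0.8  0.2 -1.3] w 0.0006
d [-0.0008  0.0026  0.0082] w [-0.021  0.003  0.003]
```

View pics/bz.png

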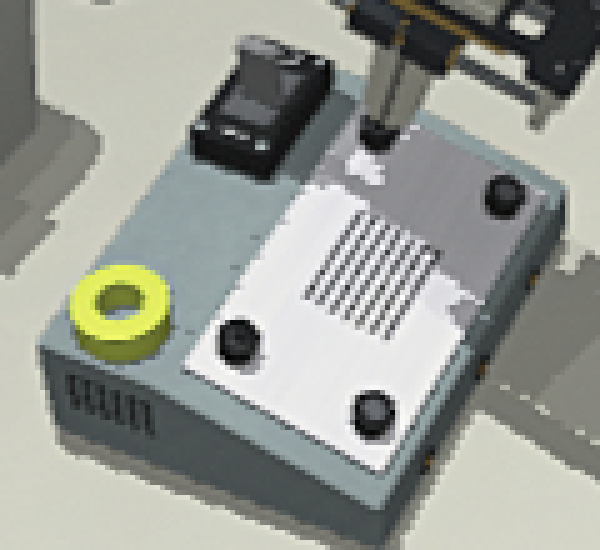

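View pics/b_wrist.png

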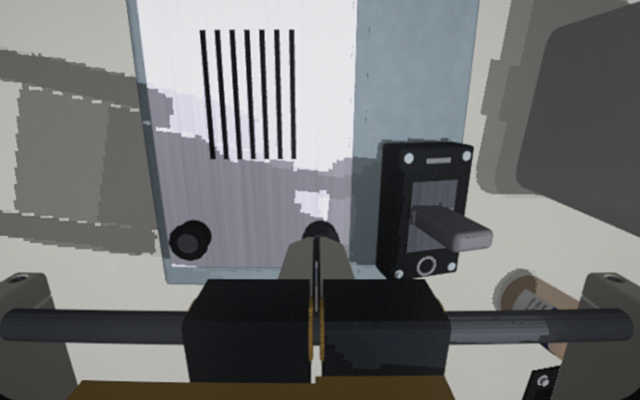

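>>> drive_tool(
  plan=[
    {"dx": -0.0008,"dy": 0.0026,"dz": 0.005,"wx": -0.02,"wy": 0,"wz": 0},
    {"dx": -0.0008,"dy": 0.0026,"dz": 0.0085,"wx": -0.02,"wy": 0,"wz": 0},
    {"dx": -0.0008,"dy": 0.0026,"dz": 0.01,"wx": -0.02,"wy": 0,"wz": 0},
    {"dx": -0.0008,"dy": 0.0026,"dz": 0.0115,"wx": -0.02,"wy": 0,"wz": 0},
    {"dx": -0.0008,"dy": 0.0026,"dz": 0.013,"wx": -0.02,"wy": 0,"wz": 0},
  ],
)

```text
time: 5.0
eef_pos: [0.6197, -0.0169, 0.0919]
orientation: [1.989, 2.176, 0.289]
force: [-3.5, -1.2, 3.4]
width: 0.0006
```

```bash
python3 -c "
from h import *
st('UR')
a=cv2.imread('pics/b_wrist.png')[210:270,160:340];cv2.imwrite('pics/bwz.png',cv2.resize(a,None,fx=4,fy=4,interpolation=cv2.INTER_CUBIC))"
```

```text
t 5.0 h mm 19.07 side [ 2.  -0.3  0.5] Fn 4.3 [-3.5 -1.2  3.4]
```

View pics/bwz.png

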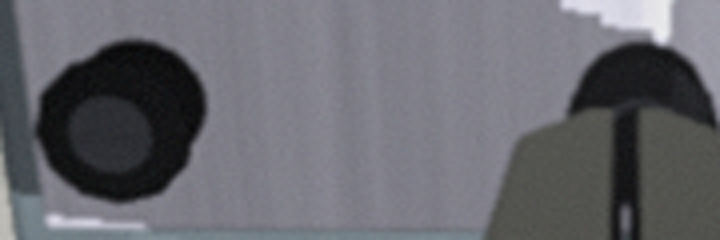

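>>> drive_tool(
  plan=[
    {"dx": 0,"dy": -0.002,"dz": 0.001,"wx": 0,"wy": 0,"wz": 0},
    {"dx": 0,"dy": -0.002,"dz": 0.0025,"wx": 0,"wy": 0,"wz": 0},
    {"dx": 0,"dy": -0.002,"dz": 0.004,"wx": 0,"wy": 0,"wz": 0},
  ],
)

```text
time: 5.38
eef_pos: [0.6202, -0.0169, 0.0889]
orientation: [1.987, 2.174, 0.292]
force: [-1.7, 1.2, 8.9]
width: 0.0002
```

```bash
python3 -c "
from h import *
st('UR')"
```

```text
t 5.38 h mm 16.11 side [ 1.8 -0.4  0.5] Fn 9.0 [-1.7  1.2  8.9]
```

>>> drive_tool(
  plan=[
    {"dx": 0,"dy": 0,"dz": 0.0015,"wx": 0,"wy": 0,"wz": 0},
    {"dx": 0,"dy": 0,"dz": 0.003,"wx": 0,"wy": 0,"wz": 0},
  ],
)

```text
time: 5.62
eef_pos: [0.621, -0.0169, 0.0862]
orientation: [1.987, 2.174, 0.292]
force: [-2.2, 0.0, 8.2]
width: 0.0
```

```bash
python3 -c "
from h import *
st('UR')"
```

```text
t 5.62 h mm 13.24 side [ 1.8 -0.4  0.5] Fn 8.5 [-2.2  0.   8.2]
```

>>> drive_tool(
  plan=[
    {"dx": 0,"dy": 0,"dz": 0.0012,"wx": 0,"wy": 0,"wz": 0},
    {"dx": 0,"dy": 0,"dz": 0.0024,"wx": 0,"wy": 0,"wz": 0},
  ],
)

```text
time: 5.88
eef_pos: [0.6216, -0.0168, 0.0839]
orientation: [1.987, 2.174, 0.292]
force: [-2.3, 1.1, 7.7]
width: 0.0007
```

```bash
python3 -c "
from h import *
st('UR')"
```

```text
t 5.88 h mm 10.85 side [ 1.8 -0.4  0.5] Fn 8.0 [-2.3  1.1  7.7]
```

>>> drive_tool(
  plan=[
    {"dx": 0,"dy": 0,"dz": 0.0012,"wx": 0,"wy": 0,"wz": 0},
    {"dx": 0,"dy": 0,"dz": 0.0024,"wx": 0,"wy": 0,"wz": 0},
  ],
)

```text
time: 6.12
eef_pos: [0.6222, -0.0167, 0.0817]
orientation: [1.987, 2.174, 0.292]
force: [-8.3, 0.2, 18.2]
width: 0.0003
```

```bash
python3 -c "
from h import *
st('UR')"
```

```text
t 6.12 h mm 8.59 side [ 1.8 -0.4  0.5] Fn 19.7 [-8.3  0.2 18.2]
```

>>> drive_tool(
  plan=[
    {"dx": 0,"dy": 0,"dz": 0.0008,"wx": 0,"wy": 0,"wz": 0},
    {"dx": 0,"dy": 0,"dz": 0.0015,"wx": 0,"wy": 0,"wz": 0},
  ],
)

```text
time: 6.38
eef_pos: [0.6224, -0.0167, 0.0815]
orientation: [1.987, 2.175, 0.291]
force: [-18.8, -0.1, 27.7]
width: 0.0001
```

```bash
python3 -c "
from h import *
st('UR')"
```

```text
t 6.38 h mm 8.37 side [ 1.9 -0.4  0.5] Fn 31.6 [-18.8  -0.1  27.7]
```

>>> drive_tool(
  plan=[
    {"dx": 0,"dy": 0,"dz": -0.02,"wx": 0,"wy": 0,"wz": 0},
    {"dx": 0.05,"dy": 0,"dz": -0.045,"wx": 0,"wy": 0,"wz": 0},
    {"dx": 0.11,"dy": 0,"dz": -0.045,"wx": 0,"wy": 0,"wz": 0},
    {"dx": 0.168,"dy": 0,"dz": -0.04,"wx": 0,"wy": 0,"wz": 0},
    {"dx": 0.168,"dy": 0,"dz": -0.03,"wx": 0,"wy": 0,"wz": 0},
    {"dx": 0.168,"dy": 0,"dz": -0.022,"wx": 0,"wy": 0,"wz": 0},
  ],
)

```text
time: 7.12
eef_pos: [0.6003, 0.15, 0.0984]
orientation: [1.988, 2.177, 0.288]
force: [-0.4, -0.0, 0.1]
width: 0.0004
```

```bash
python3 -c "
from h import *
from rig import viewer
st('UL');delta(pin('UL',.022),Rtool())
im=viewer.snapshot('wrist');cv2.imwrite('pics/c_wrist.png',im)
im=viewer.snapshot('scene');cv2.imwrite('pics/cz.png',cv2.resize(im[155:265,230:350],None,fx=5,fy=5,interpolation=2))
"
```

```text
t 7.12 h mm 26.54 side [-0.5 -0.5 -0.1] Fn 0.1 [-0.4 -0.   0.1]
t 7.12 pos [0.6003 0.15   0.0984] F [-0.4 -0.   0.1] w 0.0004
d [0.0004 0.0005 0.0045] w [0.016 0.009 0.01 ]
```

View pics/c_wrist.png

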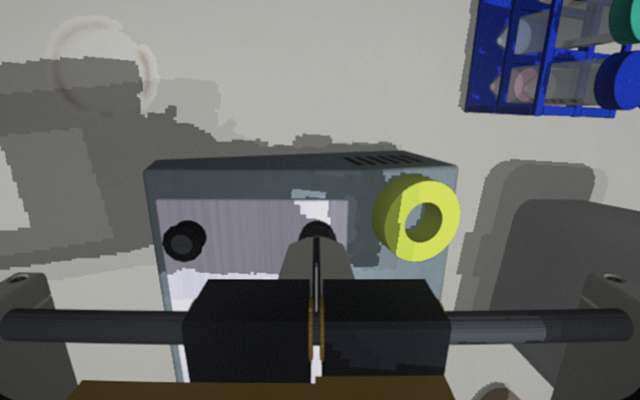

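View pics/cz.png

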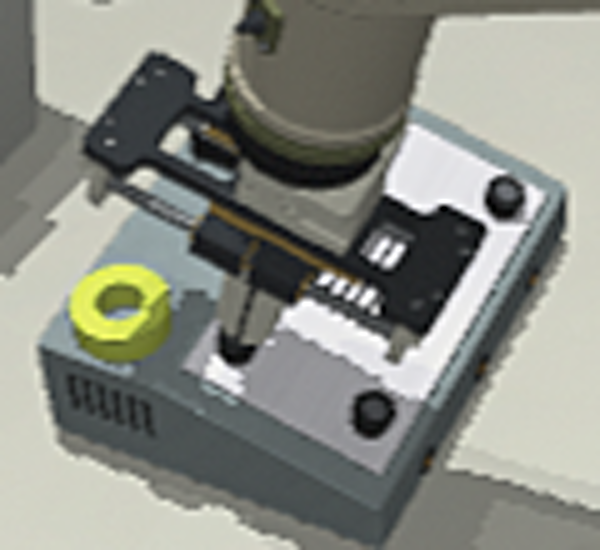

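>>> drive_tool(
  plan=[
    {"dx": 0.0004,"dy": 0.0003,"dz": 0.0045,"wx": 0,"wy": 0,"wz": 0},
    {"dx": 0.0004,"dy": 0.0003,"dz": 0.006,"wx": 0,"wy": 0,"wz": 0},
    {"dx": 0.0004,"dy": 0.0003,"dz": 0.0075,"wx": 0,"wy": 0,"wz": 0},
    {"dx": 0.0004,"dy": 0.0003,"dz": 0.009,"wx": 0,"wy": 0,"wz": 0},
    {"dx": 0.0004,"dy": 0.0003,"dz": 0.0105,"wx": 0,"wy": 0,"wz": 0},
  ],
)

```text
time: 7.85
eef_pos: [0.6035, 0.1491, 0.0898]
orientation: [1.991, 2.174, 0.287]
force: [-7.9, -2.7, 7.1]
width: 0.0008
```

```bash
python3 -c "
from h import *
st('UL')
a=cv2.imread('pics/c_wrist.png')[205:275,140:220];b=cv2.imread('pics/b_wrist.png')[205:275,150:230]
im=np.clip(np.hstack([a,b]).astype(float)*2.2,0,255).astype(np.uint8)
cv2.imwrite('pics/cmp.png',cv2.resize(im,None,fx=5,fy=5,interpolation=cv2.INTER_CUBIC))"
```

```text
t 7.85 h mm 17.4 side [ 0.4 -1.6  0.1] Fn 8.9 [-7.9 -2.7  7.1]
```

View pics/cmp.png

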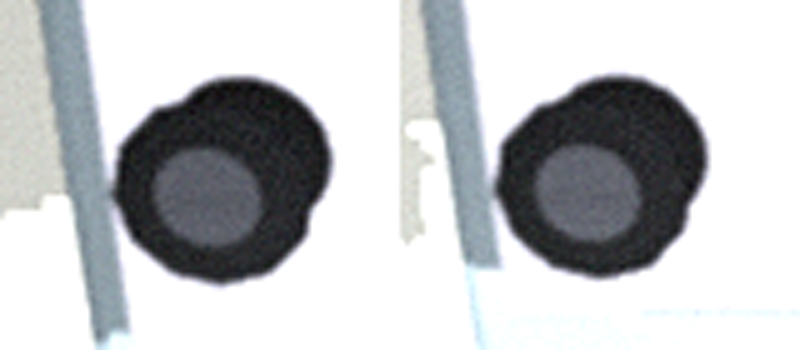

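>>> drive_tool(
  plan=[
    {"dx": 0.001,"dy": 0,"dz": 0.0015,"wx": 0,"wy": 0,"wz": 0},
    {"dx": 0.001,"dy": 0,"dz": 0.003,"wx": 0,"wy": 0,"wz": 0},
  ],
)

```text
time: 8.1
eef_pos: [0.6041, 0.1494, 0.0887]
orientation: [1.99, 2.174, 0.285]
force: [-28.6, -10.1, 35.5]
width: 0.0002
```

```bash
python3 -c "
from h import *
st('UL')"
```

```text
t 8.1 h mm 16.17 side [ 0.6 -1.4  0.1] Fn 41.9 [-28.6 -10.1  35.5]
```

```bash
python3 -c "
from h import *
from rig import viewer,telemetry
st('UL');o=telemetry.get_obs();print(o['moment'])
im=viewer.snapshot('wrist');cv2.imwrite('pics/d_wrist.png',cv2.resize(im[150:300,220:480],None,fx=3,fy=3,interpolation=2))
im=viewer.snapshot('scene');cv2.imwrite('pics/dz.png',cv2.resize(im[155:265,230:350],None,fx=5,fy=5,interpolation=2))
"
```

```text
t 8.1 h mm 16.17 side [ 0.6 -1.4  0.1] Fn 41.9 [-28.6 -10.1  35.5]
[-1.79789542  3.6375157  -0.3595247 ]
```

View pics/d_wrist.png

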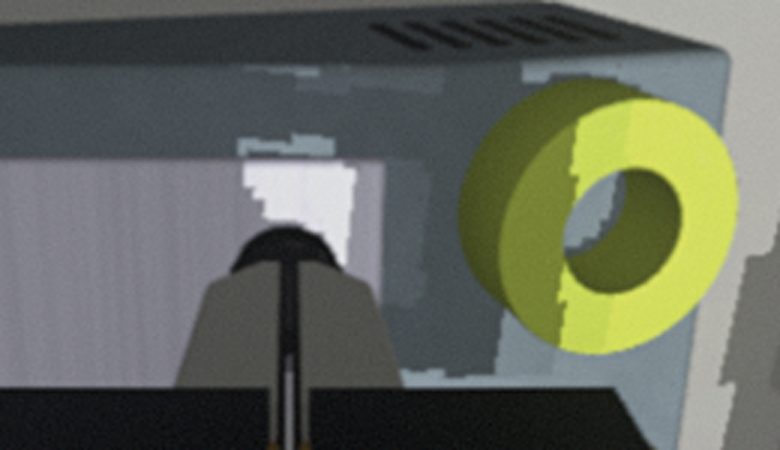

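View pics/dz.png

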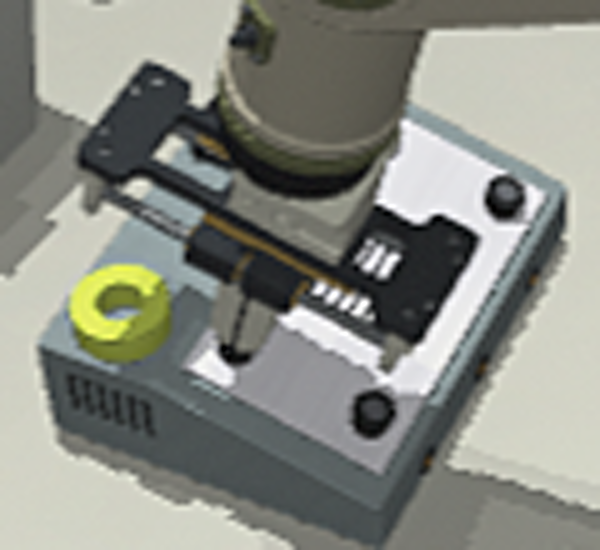

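>>> drive_tool(
  plan=[
    {"dx": 0,"dy": 0,"dz": 0,"wx": 0,"wy": 0,"wz": 0},
    {"dx": 0,"dy": 0,"dz": 0,"wx": 0,"wy": 0,"wz": 0},
  ],
)

```text
time: 8.45
eef_pos: [0.604, 0.1494, 0.0888]
orientation: [1.99, 2.174, 0.285]
force: [-22.7, -9.6, 26.5]
width: 0.0005
```

```bash
python3 -c "
from h import *
st('UL')"
```

```text
t 8.45 h mm 16.31 side [ 0.6 -1.4  0.1] Fn 31.7 [-22.7  -9.6  26.5]
```

>>> drive_tool(
  plan=[
    {"dx": 0,"dy": 0,"dz": -0.01,"wx": 0,"wy": 0,"wz": 0},
    {"dx": -0.03,"dy": 0,"dz": -0.04,"wx": 0,"wy": 0,"wz": 0},
    {"dx": -0.084,"dy": -0.04,"dz": -0.09,"wx": 0,"wy": 0,"wz": 0},
    {"dx": -0.084,"dy": -0.04,"dz": -0.12,"wx": 0,"wy": 0,"wz": 0},
    {"dx": -0.084,"dy": -0.04,"dz": -0.12,"wx": 0,"wy": 0,"wz": 0},
  ],
)

```text
time: 9.07
eef_pos: [0.5438, 0.0602, 0.1967]
orientation: [1.987, 2.168, 0.296]
force: [1.0, -0.4, -0.0]
width: 0.0008
```

```bash
python3 -c "
from h import *
from rig import viewer,telemetry
st('UL')
cm=viewer.camera_model('wrist');im=viewer.snapshot('wrist');cv2.imwrite('pics/e_wrist.png',im)
for n in RIV: print(n,proj(cm,pin(n,.013)).round(1))
im=viewer.snapshot('scene');cv2.imwrite('pics/ez.png',cv2.resize(im[155:265,230:350],None,fx=5,fy=5,interpolation=2))
"
```

```text
t 9.07 h mm 138.09 side [-28.2 -87.8  -9.6] Fn -0.3 [ 1.  -0.4 -0. ]
UL [[357.6  96.6]]
UR [[351.7 271.4]]
LL [[264.1  96.7]]
LR [[272.1 272.1]]
```

View pics/e_wrist.png

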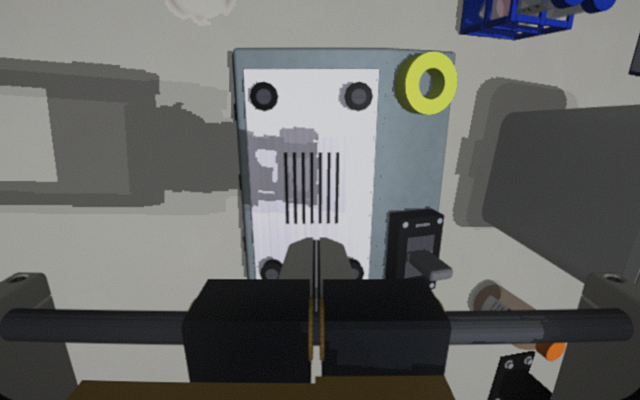

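View pics/ez.png

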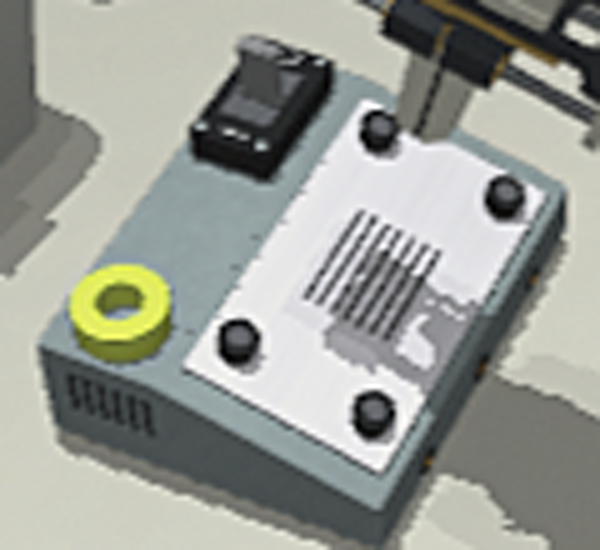

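```bash
python3 -c "
import cv2,numpy as np
a=cv2.imread('pics/e_wrist.png')[70:120,235:390]
im=np.clip(a.astype(float)*2.5,0,255).astype(np.uint8)
t=cv2.resize(im,None,fx=5,fy=5,interpolation=2)
b=cv2.imread('pics/ez.png');b=np.hstack([b[x-45:x+45,y-45:y+45] for y,x in [(238,342),(380,131),(374,413),(504,196)]])
b=np.clip(b.astype(float)*2.5,0,255).astype(np.uint8)
b=cv2.resize(b,None,fx=2,fy=2); b=b[:,:]; 
t=cv2.copyMakeBorder(t,0,0,0,0,0); b=cv2.resize(b,(775,194))
cv2.imwrite('pics/ezz.png',np.vstack([t,b]))"
```

```text
(no output)
```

View pics/ezz.png

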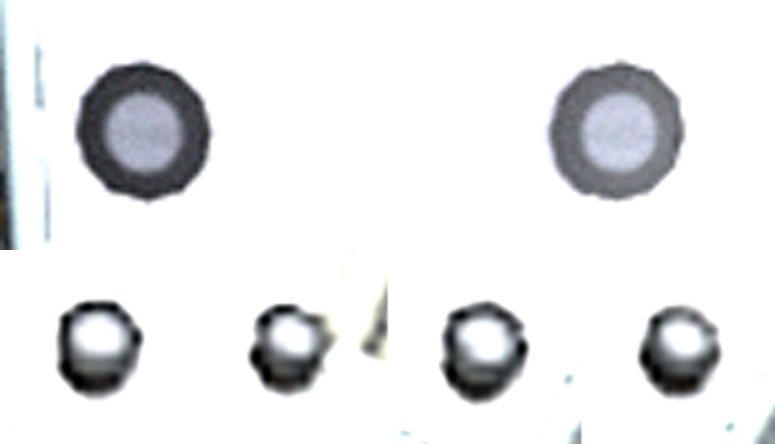

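```bash
python3 -c "
import cv2,numpy as np
for f,boxes in [('pics/e_wrist.png',{'LL':(264,96),'UL':(358,96)}),('pics/w1.png',{'LR':(334,165),'UR':(419,165)})]:
  g=cv2.resize(cv2.imread(f,0),None,fx=4,fy=4,interpolation=2)
  for n,(x,y) in boxes.items():
    p=g[4*y-80:4*y+80,4*x-80:4*x+80]; 
    m=(p<110).astype(np.uint8)
    c=max(cv2.findContours(m,0,1)[0],key=cv2.contourArea);(ox,oy),(a,b),_=cv2.fitEllipse(c)
    q=p[m>0]; t,_=cv2.threshold(q.reshape(-1,1),0,255,cv2.THRESH_OTSU)
    im=((p>t)&(np.hypot(*(np.mgrid[:160,:160]-np.array([oy,ox]).reshape(2,1,1)))<a*.4)).astype(np.uint8)
    c2=max(cv2.findContours(im,0,1)[0],key=cv2.contourArea);(ix,iy),(a2,b2),_=cv2.fitEllipse(c2)
    print(n,t,'collar',(round(a/4,1),round(b/4,1)),'inner',(round(a2/4,1),round(b2/4,1)),'shift px',round((ix-ox)/4,2),round((iy-oy)/4,2))
"
```

```text
LL 49.0 collar (27.3, 29.0) inner (14.6, 15.4) shift px 0.26 0.26
UL 64.0 collar (27.8, 28.7) inner (14.7, 15.5) shift px 1.04 0.23
LR 68.0 collar (33.4, 40.8) inner (25.2, 26.8) shift px 0.69 -0.03
UR 70.0 collar (25.2, 28.1) inner (1.6, 5.4) shift px 5.93 -3.58
```

```bash
python3 -c "
from h import *
delta(pin('LL',.023),Rtool())"
```

```text
t 9.18 pos [0.5425 0.0613 0.1925] F [ 0.4 -0.2  0.6] w 0.0009
d [ 0.0838 -0.0413  0.111 ] w [ 0.032  0.01  -0.006]
```

>>> drive_tool(
  plan=[
    {"dx": 0.04,"dy": -0.02,"dz": 0.04,"wx": 0.03,"wy": 0,"wz": 0},
    {"dx": 0.083,"dy": -0.04,"dz": 0.08,"wx": 0.03,"wy": 0,"wz": 0},
    {"dx": 0.084,"dy": -0.041,"dz": 0.105,"wx": 0.03,"wy": 0,"wz": 0},
    {"dx": 0.084,"dy": -0.041,"dz": 0.105,"wx": 0.03,"wy": 0,"wz": 0},
    {"dx": 0.084,"dy": -0.041,"dz": 0.105,"wx": 0.03,"wy": 0,"wz": 0},
  ],
)

```text
time: 9.8
eef_pos: [0.5228, 0.1444, 0.08]
orientation: [1.992, 2.179, 0.283]
force: [-0.3, -0.1, 0.8]
width: 0.0004
```

```bash
python3 -c "
from h import *
st('LL');delta(pin('LL',.02),Rtool())"
```

```text
t 9.8 h mm 28.81 side [-0.4  0.8 -0.1] Fn 0.8 [-0.3 -0.1  0.8]
t 9.8 pos [0.5228 0.1444 0.08  ] F [-0.3 -0.1  0.8] w 0.0004
d [-0.0008  0.0004  0.0088] w [-0.011  0.008  0.002]
```

>>> drive_tool(
  plan=[
    {"dx": -0.0008,"dy": 0.0004,"dz": 0.006,"wx": 0,"wy": 0,"wz": 0},
    {"dx": -0.0008,"dy": 0.0004,"dz": 0.0088,"wx": 0,"wy": 0,"wz": 0},
    {"dx": -0.0008,"dy": 0.0004,"dz": 0.0098,"wx": 0,"wy": 0,"wz": 0},
    {"dx": -0.0008,"dy": 0.0004,"dz": 0.0108,"wx": 0,"wy": 0,"wz": 0},
  ],
)

```text
time: 10.3
eef_pos: [0.5259, 0.1438, 0.0696]
orientation: [1.991, 2.178, 0.284]
force: [-0.2, 1.2, 0.7]
width: 0.0006
```

```bash
python3 -c "
from h import *
st('LL')"
```

```text
t 10.3 h mm 17.98 side [-0.1  0.  -0. ] Fn 0.7 [-0.2  1.2  0.7]
```

>>> drive_tool(
  plan=[
    {"dx": 0,"dy": 0,"dz": 0.001,"wx": 0,"wy": 0,"wz": 0},
    {"dx": 0,"dy": 0,"dz": 0.002,"wx": 0,"wy": 0,"wz": 0},
  ],
)

```text
time: 10.55
eef_pos: [0.5263, 0.1439, 0.0678]
orientation: [1.991, 2.178, 0.284]
force: [-3.5, -2.1, 5.3]
width: 0.0008
```

```bash
python3 -c "
from h import *
st('LL')"
```

```text
t 10.55 h mm 16.12 side [-0.1  0.1 -0. ] Fn 6.1 [-3.5 -2.1  5.3]
```

>>> drive_tool(
  plan=[
    {"dx": 0,"dy": 0,"dz": 0.001,"wx": 0,"wy": 0,"wz": 0},
    {"dx": 0,"dy": 0,"dz": 0.002,"wx": 0,"wy": 0,"wz": 0},
  ],
)

```text
time: 10.8
eef_pos: [0.5268, 0.144, 0.0666]
orientation: [1.991, 2.179, 0.283]
force: [-15.9, -4.1, 22.3]
width: 0.0004
```

```bash
python3 -c "
from h import *
st('LL')"
```

```text
t 10.8 h mm 14.87 side [-0.   0.1 -0. ] Fn 25.7 [-15.9  -4.1  22.3]
```

```bash
python3 - <<'E'
from h import *
from rig import viewer
ct=viewer.camera_model("top")
def ray(cm,uv,z):
    K=np.array([[cm["fx"],0,cm["cx"]],[0,cm["fy"],cm["cy"]],[0,0,1]])
    u=cv2.undistortPoints(np.array([[uv]],float),K,cm["dist_coeffs"])[0,0]
    d=cm["cam_to_world"][:3,:3]@[u[0],-u[1],-1]; o=cm["cam_to_world"][:3,3]
    return o+d*(z-o[2])/d[2]
zt=lambda a:(np.array(a)+.5)/6-.5+[265,145]
for c in [(343,97),(490,85),(497,172),(347,184)]: print(ray(ct,zt(c),.104))
cen=ray(ct,zt((419,135)),.104); print(cen)
loc=R.from_euler('z',-P0[2]).apply(cen-[P0[0],P0[1],0]);print(loc)
tgt=toW(P0,loc+[0,.07,0]); tgt[2]=.22
delta(tgt,Rtool(False))
E
```

```text
[0.70228203 0.0473568  0.104     ]
[ 0.70917479 -0.03351     0.104     ]
[ 0.66029671 -0.03697697  0.104     ]
[0.65348279 0.0450793  0.104     ]
[0.6809458  0.00564228 0.104     ]
[ 0.06427232 -0.06747247  0.104     ]
t 10.8 pos [0.5268 0.144  0.0666] F [-15.9  -4.1  22.3] w 0.0004
d [-0.0819  0.1758 -0.1118] w [1.49  0.01  0.002]
```

```bash
cat >>h.py <<'E'
BR=np.array([.0645,-.0675])
def br(dx,dy,z): 
    p=toW(P0,np.array([BR[0]+dx,BR[1]+dy,0])); p[2]=z; return p
E
python3 -c "
from h import *
delta(br(-.03,-.07,.25),Rtool(False))"
```

```text
t 10.8 pos [0.5268 0.144  0.0666] F [-15.9  -4.1  22.3] w 0.0004
d [-0.2219  0.1547 -0.1483] w [1.49  0.01  0.002]
```

>>> drive_tool(
  plan=[
    {"dx": 0,"dy": 0,"dz": -0.06,"wx": 0,"wy": 0,"wz": 0},
    {"dx": -0.04,"dy": 0.02,"dz": -0.1,"wx": 0.3,"wy": 0,"wz": 0},
    {"dx": -0.09,"dy": 0.06,"dz": -0.13,"wx": 0.8,"wy": 0,"wz": 0},
    {"dx": -0.14,"dy": 0.1,"dz": -0.145,"wx": 1.2,"wy": 0,"wz": 0},
    {"dx": -0.19,"dy": 0.14,"dz": -0.148,"wx": 1.49,"wy": 0,"wz": 0},
    {"dx": -0.222,"dy": 0.155,"dz": -0.148,"wx": 1.49,"wy": 0,"wz": 0},
    {"dx": -0.222,"dy": 0.155,"dz": -0.148,"wx": 1.49,"wy": 0,"wz": 0},
    {"dx": -0.222,"dy": 0.155,"dz": -0.148,"wx": 1.49,"wy": 0,"wz": 0},
  ],
)

```text
time: 11.8
eef_pos: [0.6576, -0.0666, 0.2479]
orientation: [-2.12, -2.318, 0.002]
force: [0.5, -0.6, 0.1]
width: 0.0007
```

```bash
python3 -c "
from h import *
from rig import viewer
import json
cm=viewer.camera_model('wrist');im=viewer.snapshot('wrist');cv2.imwrite('pics/f_wrist.png',im)
json.dump({k:np.array(v).tolist() for k,v in cm.items()},open('f.json','w'))
for n in RIV: print(n,proj(cm,pin(n,.013)).round(1),proj(cm,pin(n,.017)).round(1))
C=[br(a,b,.102) for a in(-.025,.025) for b in (-.042,.042)]
print(proj(cm,np.array(C)).round(1))
delta(br(0,.05,.17),Rtool(False))
"
```

```text
UL [[277.1 -66.6]] [[275.4 -68.8]]
UR [[282.2 130.6]] [[280.8 130.9]]
LL [[196.4 -54.5]] [[193.8 -56.4]]
LR [[211.2 129.1]] [[209.1 129.4]]
[[321.3 158.9]
 [321.7  65.9]
 [373.  158.9]
 [377.5  66.1]]
t 11.85 pos [ 0.6574 -0.066   0.2482] F [-0.5  0.3  0.2] w 0.0004
d [0.1192 0.0302 0.0781] w [-0.003  0.005  0.003]
```

View pics/f_wrist.png

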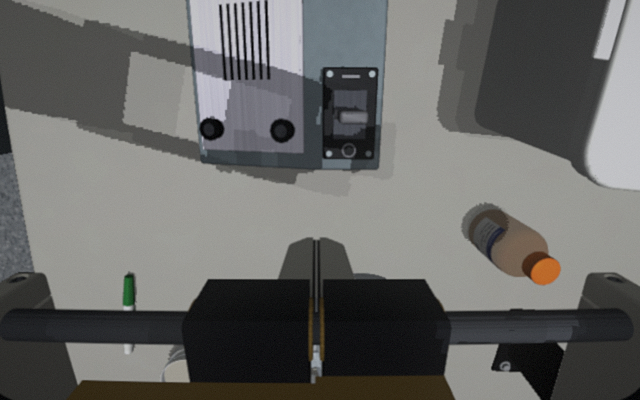

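```bash
python3 -c "
import cv2,numpy as np
a=cv2.imread('pics/f_wrist.png')[55:175,190:390]
im=np.clip(a.astype(float)*2,0,255).astype(np.uint8)
cv2.imwrite('pics/fz.png',cv2.resize(im,None,fx=4,fy=4,interpolation=2))"
```

```text
(no output)
```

View pics/fz.png

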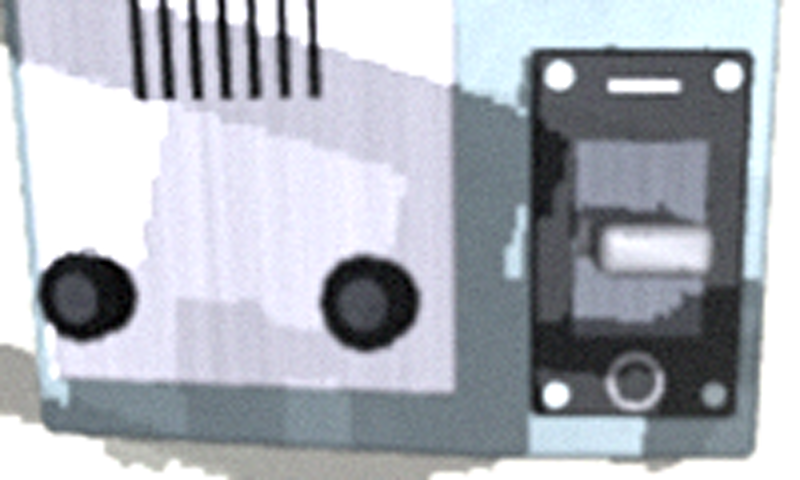

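```bash
python3 - <<'E'
from h import *
from rig import viewer
def ray(cm,uv,z):
    K=np.array([[cm["fx"],0,cm["cx"]],[0,cm["fy"],cm["cy"]],[0,0,1]])
    u=cv2.undistortPoints(np.array([[uv]],float),K,cm["dist_coeffs"])[0,0]
    d=cm["cam_to_world"][:3,:3]@[u[0],-u[1],-1]; o=cm["cam_to_world"][:3,3]
    return (o+d*(z-o[2])/d[2]).round(3)
ct=viewer.camera_model("top")
for uv in [(280,115),(343,115)]:
    for z in (.2,.25,.3): print('top',uv,ray(ct,uv,z))
print('bin bottom',ray(ct,(311,139),0))
cs=viewer.camera_model("scene")
for uv in [(204,155),(153,138),(238,127)]:
    for z in (.15,.2,.25,.3): print('scene',uv,ray(cs,uv,z))
E
```

```text
top (280, 115) [0.823 0.176 0.2  ]
top (280, 115) [0.803 0.17  0.25 ]
top (280, 115) [0.784 0.164 0.3  ]
top (343, 115) [ 0.823 -0.018  0.2  ]
top (343, 115) [ 0.803 -0.016  0.25 ]
top (343, 115) [ 0.784 -0.013  0.3  ]
bin bottom [0.81  0.087 0.   ]
scene (204, 155) [0.88  0.088 0.15 ]
scene (204, 155) [0.837 0.126 0.2  ]
scene (204, 155) [0.795 0.165 0.25 ]
scene (204, 155) [0.753 0.203 0.3  ]
scene (153, 138) [1.051 0.103 0.15 ]
scene (153, 138) [1.   0.14 0.2 ]
scene (153, 138) [0.948 0.178 0.25 ]
scene (153, 138) [0.897 0.215 0.3  ]
scene (238, 127) [ 0.869 -0.056  0.15 ]
scene (238, 127) [ 0.827 -0.01   0.2  ]
scene (238, 127) [0.785 0.036 0.25 ]
scene (238, 127) [0.744 0.083 0.3  ]
```

>>> drive_tool(
  plan=[
    {"dx": 0.05,"dy": 0.01,"dz": 0.02,"wx": 0,"wy": 0,"wz": 0},
    {"dx": 0.1,"dy": 0.025,"dz": 0.05,"wx": 0,"wy": 0,"wz": 0},
    {"dx": 0.109,"dy": 0.025,"dz": 0.07,"wx": 0,"wy": 0,"wz": 0},
    {"dx": 0.109,"dy": 0.025,"dz": 0.09,"wx": 0,"wy": 0,"wz": 0},
    {"dx": 0.109,"dy": 0.025,"dz": 0.105,"wx": 0,"wy": 0,"wz": 0},
    {"dx": 0.109,"dy": 0.025,"dz": 0.105,"wx": 0,"wy": 0,"wz": 0},
  ],
)

```text
time: 12.6
eef_pos: [0.672, 0.0426, 0.142]
orientation: [-2.121, -2.317, 0.004]
force: [0.6, -0.9, -0.3]
width: 0.0004
```

```bash
python3 -c "
from h import *
from rig import viewer
delta(br(-.005,.035,.122),Rtool(False))
im=viewer.snapshot('scene');cv2.imwrite('pics/gz.png',cv2.resize(im[130:230,230:350],None,fx=5,fy=5,interpolation=2))
"
```

```text
t 12.6 pos [0.672  0.0426 0.142 ] F [ 0.6 -0.9 -0.3] w 0.0004
d [-0.0026  0.0009  0.02  ] w [-0.013  0.008 -0.007]
```

View pics/gz.png

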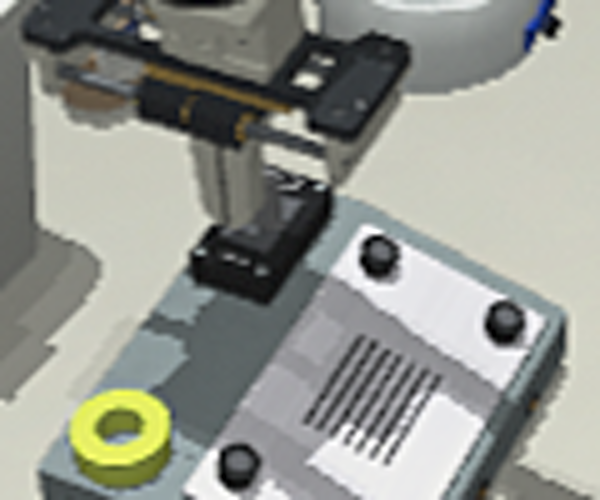

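Above the left end of the breaker. Lower, then push right slowly.

>>> drive_tool(
  plan=[
    {"dx": 0,"dy": 0,"dz": 0.01,"wx": 0,"wy": 0,"wz": 0},
    {"dx": -0.003,"dy": 0.001,"dz": 0.019,"wx": 0,"wy": 0,"wz": 0},
    {"dx": -0.008,"dy": 0.001,"dz": 0.019,"wx": 0,"wy": 0,"wz": 0},
    {"dx": -0.014,"dy": 0.001,"dz": 0.019,"wx": 0,"wy": 0,"wz": 0},
    {"dx": -0.02,"dy": 0.001,"dz": 0.019,"wx": 0,"wy": 0,"wz": 0},
    {"dx": -0.026,"dy": 0.001,"dz": 0.019,"wx": 0,"wy": 0,"wz": 0},
  ],
)

```text
time: 13.4
eef_pos: [0.6766, 0.0177, 0.125]
orientation: [2.119, 2.318, -0.0]
force: [-0.3, 4.4, 3.1]
width: 0.0002
```

```bash
python3 -c "
from h import *
delta(br(-.005,-.0036,.122),Rtool(False))"
```

```text
t 13.4 pos [0.6766 0.0177 0.125 ] F [-0.3  4.4  3.1] w 0.0002
d [-0.016  -0.0015  0.0031] w [ 0.004  0.007 -0.   ]
```

>>> drive_tool(
  plan=[
    {"dx": -0.004,"dy": 0,"dz": 0.001,"wx": 0,"wy": 0,"wz": 0},
    {"dx": -0.008,"dy": 0,"dz": 0.002,"wx": 0,"wy": 0,"wz": 0},
    {"dx": -0.012,"dy": 0,"dz": 0.002,"wx": 0,"wy": 0,"wz": 0},
  ],
)

```text
time: 13.78
eef_pos: [0.6778, 0.0061, 0.1228]
orientation: [2.118, 2.318, -0.0]
force: [2.1, 3.3, 0.7]
width: 0.0005
```

```bash
python3 -c "
from h import *
delta(br(-.005,-.0036,.122),Rtool(False))"
```

```text
t 13.78 pos [0.6778 0.0061 0.1228] F [2.1 3.3 0.7] w 0.0005
d [-0.0044 -0.0016  0.0008] w [0.006 0.007 0.002]
```

>>> drive_tool(
  plan=[
    {"dx": -0.002,"dy": 0,"dz": 0,"wx": 0,"wy": 0,"wz": 0},
    {"dx": -0.004,"dy": 0,"dz": 0,"wx": 0,"wy": 0,"wz": 0},
    {"dx": -0.0055,"dy": 0,"dz": 0,"wx": 0,"wy": 0,"wz": 0},
  ],
)

```text
time: 14.15
eef_pos: [0.6775, 0.0017, 0.1221]
orientation: [-2.119, -2.319, 0.0]
force: [0.6, 11.0, -0.4]
width: 0.0005
```

```bash
python3 -c "
from h import *
delta(br(-.005,-.0036,.122),Rtool(False))"
```

```text
t 14.15 pos [0.6775 0.0017 0.1221] F [ 0.6 11.  -0.4] w 0.0005
d [ 0.     -0.001   0.0001] w [-0.003 -0.003  0.003]
```

Force rising near the stop; press a bit more.

>>> drive_tool(
  plan=[
    {"dx": -0.001,"dy": 0,"dz": 0,"wx": 0,"wy": 0,"wz": 0},
    {"dx": -0.002,"dy": 0,"dz": 0,"wx": 0,"wy": 0,"wz": 0},
    {"dx": -0.0025,"dy": 0,"dz": 0,"wx": 0,"wy": 0,"wz": 0},
  ],
)

```text
time: 14.52
eef_pos: [0.6776, 0.0014, 0.122]
orientation: [-2.116, -2.318, -0.003]
force: [-0.2, 16.2, 0.4]
width: 0.0004
```

```bash
python3 -c "
from h import *
delta(br(-.005,-.0036,.122),Rtool(False))"
```

```text
t 14.53 pos [0.6776 0.0014 0.122 ] F [-0.2 16.2  0.4] w 0.0004
d [ 0.0003 -0.001   0.    ] w [-0.004 -0.019  0.01 ]
```

>>> drive_tool(
  plan=[
    {"dx": 0.006,"dy": 0,"dz": -0.02,"wx": 0,"wy": 0,"wz": 0},
    {"dx": 0.006,"dy": 0,"dz": -0.065,"wx": 0,"wy": 0,"wz": 0},
    {"dx": -0.03,"dy": 0,"dz": -0.07,"wx": 0,"wy": 0,"wz": 0},
    {"dx": -0.052,"dy": 0,"dz": -0.07,"wx": 0,"wy": 0,"wz": 0},
    {"dx": -0.052,"dy": 0,"dz": -0.07,"wx": 0,"wy": 0,"wz": 0},
    {"dx": -0.052,"dy": 0,"dz": -0.07,"wx": 0,"wy": 0,"wz": 0},
  ],
)

```text
time: 15.28
eef_pos: [0.682, -0.0533, 0.1914]
orientation: [-2.12, -2.318, 0.003]
force: [-0.1, -0.4, 0.1]
width: 0.0006
```

```bash
python3 -c "
from h import *
from rig import viewer
delta(br(-.005,-.052,.122),Rtool(False))
a=viewer.snapshot('wrist');cv2.imwrite('pics/h_w.png',a)
im=viewer.snapshot('scene');cv2.imwrite('pics/hz.png',cv2.resize(im[130:230,230:350],None,fx=5,fy=5,interpolation=2))
"
```

```text
t 15.28 pos [ 0.682  -0.0533  0.1914] F [-0.1 -0.4  0.1] w 0.0006
d [ 0.0068 -0.0005  0.0694] w [-0.011  0.004 -0.002]
```

View pics/hz.png

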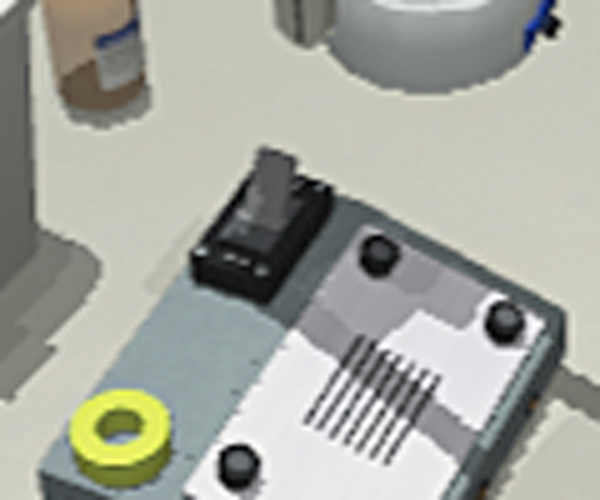

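View pics/h_w.png

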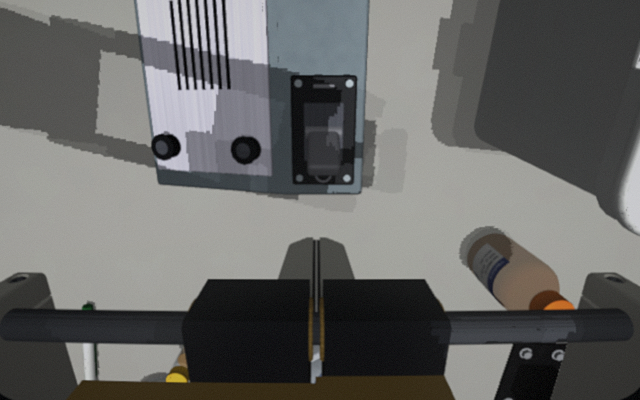

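>>> drive_tool(
  plan=[
    {"dx": 0,"dy": 0,"dz": 0.04,"wx": 0,"wy": 0,"wz": 0},
    {"dx": 0.002,"dy": 0,"dz": 0.069,"wx": 0,"wy": 0,"wz": 0},
    {"dx": 0.005,"dy": 0,"dz": 0.069,"wx": 0,"wy": 0,"wz": 0},
    {"dx": 0.011,"dy": 0,"dz": 0.069,"wx": 0,"wy": 0,"wz": 0},
    {"dx": 0.017,"dy": 0,"dz": 0.069,"wx": 0,"wy": 0,"wz": 0},
    {"dx": 0.022,"dy": 0,"dz": 0.069,"wx": 0,"wy": 0,"wz": 0},
    {"dx": 0.027,"dy": 0,"dz": 0.069,"wx": 0,"wy": 0,"wz": 0},
  ],
)

```text
time: 16.25
eef_pos: [0.6821, -0.0286, 0.1266]
orientation: [2.116, 2.313, -0.0]
force: [1.2, -6.9, 6.2]
width: 0.0003
```

```bash
python3 -c "
from h import *
delta(br(-.005,.0036,.122),Rtool(False))"
```

```text
t 16.25 pos [ 0.6821 -0.0286  0.1266] F [ 1.2 -6.9  6.2] w 0.0003
d [ 0.0378 -0.0029  0.0044] w [ 0.026  0.03  -0.003]
```

>>> drive_tool(
  plan=[
    {"dx": 0.005,"dy": 0,"dz": 0.0,"wx": 0,"wy": 0,"wz": 0},
    {"dx": 0.01,"dy": 0,"dz": 0.0,"wx": 0,"wy": 0,"wz": 0},
    {"dx": 0.015,"dy": 0,"dz": 0.001,"wx": 0,"wy": 0,"wz": 0},
  ],
)

```text
time: 16.62
eef_pos: [0.6795, -0.0117, 0.1234]
orientation: [2.118, 2.317, -0.0]
force: [1.4, -2.7, 1.5]
width: 0.0006
```

```bash
python3 -c "
from h import *
delta(br(-.005,.0036,.122),Rtool(False))"
```

```text
t 16.62 pos [ 0.6795 -0.0117  0.1234] F [ 1.4 -2.7  1.5] w 0.0006
d [ 0.0208 -0.0017  0.0014] w [ 0.008  0.01  -0.001]
```

>>> drive_tool(
  plan=[
    {"dx": 0.005,"dy": 0,"dz": 0.001,"wx": 0,"wy": 0,"wz": 0},
    {"dx": 0.01,"dy": 0,"dz": 0.001,"wx": 0,"wy": 0,"wz": 0},
    {"dx": 0.014,"dy": 0,"dz": 0.001,"wx": 0,"wy": 0,"wz": 0},
    {"dx": 0.017,"dy": 0,"dz": 0.001,"wx": 0,"wy": 0,"wz": 0},
  ],
)

```text
time: 17.12
eef_pos: [0.6771, 0.0054, 0.1209]
orientation: [2.119, 2.319, -0.002]
force: [1.0, -3.8, -0.1]
width: 0.0004
```

```bash
python3 -c "
from h import *
delta(br(-.005,.0036,.122),Rtool(False))"
```

```text
t 17.12 pos [0.6771 0.0054 0.1209] F [ 1.  -3.8 -0.1] w 0.0004
d [ 0.0035 -0.0009 -0.0011] w [-0.005  0.007  0.002]
```

>>> drive_tool(
  plan=[
    {"dx": 0.002,"dy": 0,"dz": 0,"wx": 0,"wy": 0,"wz": 0},
    {"dx": 0.004,"dy": 0,"dz": 0,"wx": 0,"wy": 0,"wz": 0},
    {"dx": 0.0055,"dy": 0,"dz": 0,"wx": 0,"wy": 0,"wz": 0},
    {"dx": 0.007,"dy": 0,"dz": 0,"wx": 0,"wy": 0,"wz": 0},
  ],
)

```text
time: 17.62
eef_pos: [0.6768, 0.0076, 0.1211]
orientation: [2.119, 2.313, -0.009]
force: [2.8, -22.9, -3.3]
width: 0.0004
```

```bash
python3 -c "
from h import *
delta(br(-.005,.0036,.122),Rtool(False))"
```

```text
t 17.62 pos [0.6768 0.0076 0.1211] F [  2.8 -22.9  -3.3] w 0.0004
d [ 0.0013 -0.0008 -0.0009] w [-0.004  0.044 -0.011]
```

>>> drive_tool(
  plan=[
    {"dx": -0.002,"dy": 0,"dz": 0,"wx": 0,"wy": 0,"wz": 0},
    {"dx": -0.012,"dy": 0,"dz": -0.02,"wx": 0,"wy": 0,"wz": 0},
    {"dx": -0.02,"dy": 0,"dz": -0.07,"wx": 0,"wy": 0,"wz": 0},
    {"dx": -0.06,"dy": -0.02,"dz": -0.1,"wx": 0,"wy": 0,"wz": 0},
    {"dx": -0.08,"dy": -0.03,"dz": -0.12,"wx": 0,"wy": 0,"wz": 0},
    {"dx": -0.08,"dy": -0.03,"dz": -0.12,"wx": 0,"wy": 0,"wz": 0},
    {"dx": -0.08,"dy": -0.03,"dz": -0.12,"wx": 0,"wy": 0,"wz": 0},
  ],
)

```text
time: 18.5
eef_pos: [0.6537, -0.0691, 0.2402]
orientation: [-2.119, -2.318, 0.002]
force: [-0.4, -0.1, -0.2]
width: 0.0004
```

```bash
python3 -c "
from h import *
from rig import viewer
delta(br(-.005,-.052,.122),Rtool(False))
a=viewer.snapshot('wrist')
im=viewer.snapshot('scene');cv2.imwrite('pics/i.png',np.hstack([cv2.resize(im[130:265,230:350],(400,450),interpolation=2),cv2.resize(a[40:220,170:380],(400,343),interpolation=2)[:,:].copy() if 0 else cv2.resize(a[20:200,180:340],(400,450),interpolation=2)]))
cv2.imwrite('pics/i_w.png',a)
"
```

```text
t 18.5 pos [ 0.6537 -0.0691  0.2402] F [-0.4 -0.1 -0.2] w 0.0004
d [0.02   0.0292 0.1182] w [-0.009 -0.     0.002]
```

View pics/i.png

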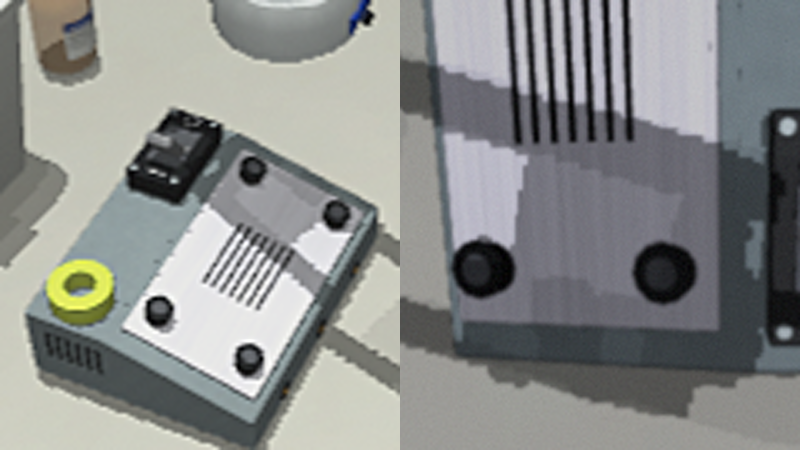

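View pics/i_w.png

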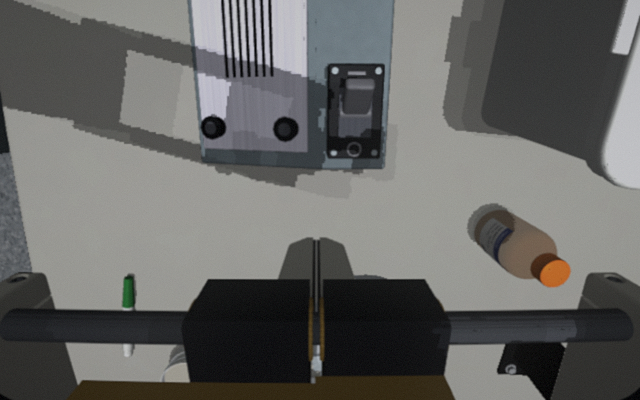

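```bash
python3 -c "
from h import *
p=np.array([.5432,.0608,.1945])+R.from_euler('z',P0[2]).apply([0,-.168,0])
delta(p,R.from_rotvec([1.987,2.17,.294]))"
```

```text
t 18.6 pos [ 0.6535 -0.0688  0.2395] F [-0.4 -0.7 -0.3] w 0.0002
d [-0.029  -0.0982  0.0453] w [-1.571 -0.015  0.016]
```

>>> drive_tool(
  plan=[
    {"dx": -0.029,"dy": -0.05,"dz": 0.0,"wx": -0.8,"wy": 0,"wz": 0},
    {"dx": -0.029,"dy": -0.098,"dz": 0.03,"wx": -1.57,"wy": 0,"wz": 0},
    {"dx": -0.029,"dy": -0.098,"dz": 0.045,"wx": -1.57,"wy": 0,"wz": 0},
    {"dx": -0.029,"dy": -0.098,"dz": 0.045,"wx": -1.57,"wy": 0,"wz": 0},
    {"dx": -0.029,"dy": -0.098,"dz": 0.045,"wx": -1.57,"wy": 0,"wz": 0},
  ],
)

```text
time: 19.23
eef_pos: [0.5608, -0.1076, 0.1985]
orientation: [1.982, 2.17, 0.299]
force: [0.7, -0.6, 0.5]
width: 0.0006
```

```bash
python3 -c "
from h import *
from rig import viewer
cm=viewer.camera_model('wrist');im=viewer.snapshot('wrist');cv2.imwrite('pics/j.png',im)
P={n:proj(cm,pin(n,.017))[0] for n in('LR','UR')};print(P)
c=[im[int(y)-25:int(y)+25,int(x)-25:int(x)+25] for x,y in P.values()]
e=cv2.imread('pics/e_wrist.png');c+=[e[71:121,239:289],e[71:121,333:383]]
t=np.clip(np.hstack(c).astype(float)*2.5,0,255).astype(np.uint8)
cv2.imwrite('pics/jz.png',cv2.resize(t,None,fx=4,fy=4,interpolation=2))"
```

```text
{'LR': array([260.91189354,  95.90434351]), 'UR': array([355.32643817,  96.05149557])}
```

View pics/jz.png

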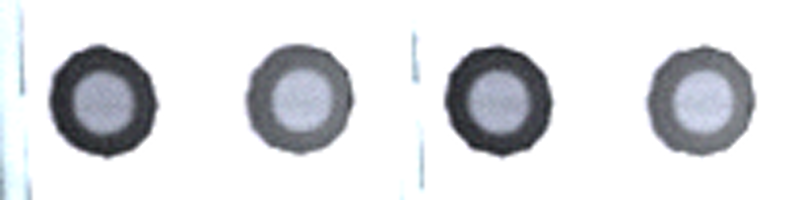

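View pics/j.png

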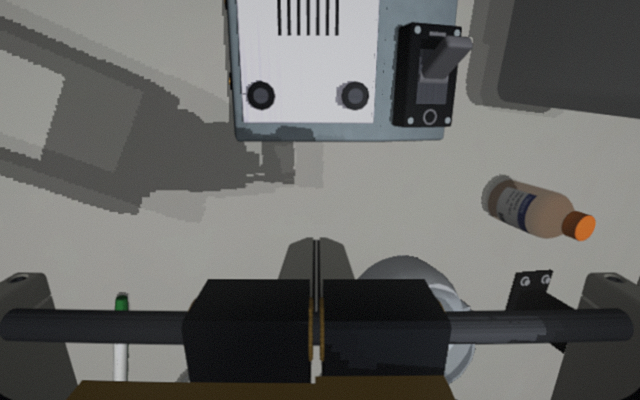

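All four pins look the same, concentric with their collars like the one that was flush from the start. The lever leans left (on) and the arm is clear, so I'm handing in.

```bash
python3 -c "
from rig import r
print(r.close_job())"
```

```text
the job is handed in; nothing more can be done
None
```

I pressed the three standing pins (lower right, upper right, upper left) fully home, then pushed the breaker lever to its off stop and threw it to its on stop. I handed the job in at about 19 s with the arm clear; no verdict was reported.

- **Pins:** each pin was pushed to a rigid stop at about 30–42 N. The last wrist pictures, taken square to the slope, show all four pins concentric with their collars, like the lower-left pin that was flush from the start.
- **Breaker:** the lever came up against a rigid stop both ways, at 16 N off and 23 N on. Pictures showed it leaning fully right, over the ring, and then fully left, over the bar.
- **Height disagreement:** my image-fitted heights disagreed with contact by about 4 mm. The upper-left pin's stop looked too high for flush. I touched the lower-left rivet to check, with about 26 N, and its top also read about 4 mm high, so the upper-left reading fits a flush pin.
- **Bystanders:** I didn't push any of them. The tape roll was still in place in the last overview. I didn't measure the pen, vial or adapter again.

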